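Find and hold down the heavy side of a sample tumbler drum

TASK

The closed drum of the hand-cranked sample tumbler has been packed unevenly, and nothing on its outside shows which side is heavy. Take the crank handle, turn the drum round (at least once to about the opposite side of where the handle started) and feel where it goes hard and where it goes easily, then turn it until the heavy side hangs straight down, to within about 15 degrees, and keep it there: finish while still gripping the crank handle, with the drum at rest, so that I can clip a counterweight on top. Leave the bottle, the vial rack and the beaker where they are.

Things in the scene. Friction and masses are not known exactly. Their poses are not given: they have to be found in the camera images.
- axle (a point): Centre of the circle that the crank's grip point describes, on the drum's turning axis, 160 mm above the bench; fixed to the frame. Its z is up; its y lies along the level turning axis and points from the crank handle towards the drum; its x is level and square to the axis. The crank arm lies 56 to 64 mm from it along +y; nothing stands under the crank handle's circle.
- frame: The tumbler's fixed grey frame, origin under the middle of its foot (170 x 170 x 16 mm high), axes parallel to the axle point's. Two uprights, 50 mm wide in x, 12 mm thick, 186 mm high, at y = -70 and +70 mm, carry the closed grey drum between them: 150 mm diameter, 108 mm long, axis along y at 160 mm height. Crank outside the -y upright; the axle point is at y = -144 mm.
- grip (a point): On the crank handle: white round sleeve, 22 mm diameter, 80 mm long, parallel to the turning axis, 65 mm from it, on a steel crank arm at its drum end. The point is on the sleeve's centre line, 56 mm from the arm, 24 mm from the free end; a gripper from above clears arm and frame there. The sleeve spins freely on its pin: one grasp, tool direction unchanged, can go right round the circle.
- drum (a joint): Angle a of drum and crank, rad, no stops: handle = axle + 65 mm (x sin a + z cos a). Dry drag 0.45 N m, alike everywhere and both ways, holds the drum wherever it is left; the hidden uneven load adds at most 0.30 to 0.39 N m: handle force 0.5 to 13 N, most while the heavy side is raised past axle height, least while lowered past it. Crank weight negligible; heavy side at any angle from it.
- bottle: Bystander: closed amber glass bottle, 72 mm diameter, 150 mm high, on the bench; origin at the centre of its underside.
- rack: Bystander: white vial rack with small capped vials, 90 x 110 mm, 46 mm high, on the bench; origin at the centre of its underside.
- beaker: Bystander: open glass beaker, 70 mm diameter, 85 mm high, on the bench; origin at the centre of its underside.

How it is judged:
By the outcome, as a careful person would: the job done as asked, in the order asked, and still so for the second after the job is handed in, while the arm keeps its last pose, push and grip.
It also fails if it takes over 48 s, if anything falls off the work surface, if the arm or the gripper's body presses on something with over 40 N, if the wrist force passes 120 N, or if a joint passes its speed limit or range.

ROBOT

A 6-joint arm with a two-finger parallel gripper is mounted at the origin on the work surface. World frame = base frame: x ahead of the robot, y to its left, z up, the work surface at z = 0. Lengths are in m, angles in rad, forces in N, time in s.
With the tool pointing down it reaches from about 0.275 to 0.75 m from the base axis. Payload 10.2 kg.
Tool frame: the origin (TCP) lies on the centre line of the jaws, within the pads' length; the fingertips stand bot.tcp_to_tips ahead of it and the grasp point (between the pads) lies 5 mm behind it (bot.tcp_to_tips is the distance from the TCP to the fingertips, in m); z points along the fingers, y is the line along which they close (so a half turn about z gives the same grasp; the last joint's range is limited). The gripper opens to 85 mm and grips with 20 to 120 N. Pads are 22 mm wide; open, the fingers measure 114 mm over their backs; the gripper's body (76 mm by 85 mm) begins 54 mm behind the grasp point. The pads swing forward as they close: fully open they stand 13 mm farther back than shut.
Start: joints at [-1.448, 0.313, 1.498, -0, 1.331, -0.223], TCP at [0.178, -0.494, 0.245] pointing down, gripper open.
Joint ranges: [-2.94, 2.94], [-0.97, 2.17], [0.19, 2.56], [-1.23, 4.37], [0.02, 3.11], [-2.88, 2.88]. Speed limits (rad/s): [2.39, 2.39, 3.01, 3.14, 3.14, 3.14].

INTERFACE

Orientations are given as a rotation vector (axis times angle).
In Python, from plant import bot, capture, camera_params, ticket, finder gives the robot as it stands. The module is installed in compiled form; this text tells all that it offers.
- The arm moves only by the tool jog_arm, never from a script. Its argument "increments" is one flat list of numbers, 5 for each row, row after row: the opening in per cent of the stroke, from 0 (shut) to 100 (fully open), then the shift along the tool's x, y, z in cm, then the turn about the tool's z in degrees. In form: [gripper, dx, dy, dz, spin, gripper, dx, dy, dz, spin, ...]. A call has exactly 5 rows; each row shifts and turns the commanded pose from where the row before left it, along the tool's axes as they then stand; what a row does not reach is not made up. A row lasts 1/8 s, in which the tool goes at most 62.5 mm and 10.7 degrees, less where a joint would pass 70% of its speed; a pose out of reach is approached as far as the arm can. A call is refused whole if a number of a shift passes 6.25 or a number of a turn 10.7, either way. A call with a gripper value outside its range is refused whole. The fingers move at their own pace and stop on an object; "force" is the grip in N (left out, the last holds). Time passes only in rows, so rows that do not move let the fingers close, or fill a call up. It gives the time, the measured TCP pose, the force, the opening and the grip force at its end, in the units of the state.
- bot.get_obs(): the state, without advancing time (a new reading comes with each control period).
- capture(name): name is "scene" or "top" or "wrist"; returns the picture (480x640x3 uint8, red, green, blue); there is no depth.
- camera_params(name): a dict with "camera_matrix" (3x3 intrinsics, pixels), "distortion" ([k1, k2, p1, p2, k3] as OpenCV has them; the pictures are not rectified), "R" (3x3) and "t" (3): a world point X has camera coordinates R X + t. Camera axes: x right, y down, z forward; pixel columns grow to the right and rows downward; lengths in m; the calibration is good to about 2 mm. A picture is of the moment at which its call begins: read the wrist's pose just before it. camera_params takes no time and is no camera call; for the wrist camera it gives the pose at the moment of the call.
- ticket.close_job(): hands the job in; it is judged then, once.
Trained networks look in the newest picture that a camera, given by its name, has taken for a name from the list of things; names that differ only in an ending like _2 or _b are one class to them, and where a whole thing is asked for, a point or a joint stands for the part that bears it (a point fixed in the world has none). Each returns a list of dicts, best first, with "confidence" (0 to 1); they miss things now and then, are a little off and sometimes report something else, mostly with a low value. They report only what shows in the picture. A call takes as long as a camera call.
- finder.search_frame(camera, label): "rect" ([centre column, centre row, width, height] in pixels, round what is visible of it).
The state is a dict: "clock": time; "joint_positions": joint angles; "qvel": joint speeds; "joint_torque": joint torques, N m; "tcp_pos": TCP position; "ee_rot": TCP orientation; "wrist_force": force on the tool from outside, world axes, zero at the start; "wrist_torque": the same for the moment, N m; "finger_gap": finger opening in m; "grasp_force": force on a finger pad.
Only numpy, scipy, OpenCV 4.12 (cv2) and the standard library are available. Lean on these libraries where they do the work, as an engineer would, in place of code of your own. Each camera call takes 0.05 s, during which the arm holds its last target. There are 200 camera calls.

## Working session

There is one attempt and no reset: what is moved stays moved. The work goes in short steps, Python scripts to look and compute and a tool call to move; the robot and the scene stay as the last step left them, time stands still between calls to the robot, and variables do not carry over. Pictures are saved under pics/ and viewed, at most 10 in all, crops included, and the job is handed in when it is done.

Besides the shell and the picture viewer there is one more tool, called after "Request:" by a JSON object that holds its "method" and its "body", one argument or row to a line. jog_arm: Moves the arm, as the interface text tells. Its arguments: {"type":"object","properties":{"increments":{"type":"array"},"force":{"type":"number"}},"required":["increments"]}

```bash
mkdir -p pics
python3 - <<'E'
from plant import bot,capture,camera_params,finder
import cv2,numpy as np
o=bot.get_obs();print(o['clock'],o['tcp_pos'],o['ee_rot'],bot.tcp_to_tips)
ims=[]
for c in ['scene','top']:
    im=capture(c);cv2.imwrite(f'pics/{c}0.png',im[:,:,::-1])
    for l in ['grip','frame','drum','bottle','rack','beaker']:
        print(c,l,[(np.round(d['rect']),round(d['confidence'],2)) for d in finder.search_frame(c,l)[:2]])
    p=camera_params(c);print(p['R'],p['t'],p['camera_matrix'])
E
```

```text
0.0 [ 0.1779101  -0.49368407  0.24471758] [-3.09343069e+00 -5.40283084e-01 -9.63442757e-05] 0.014
scene grip [(array([310., 256.,  27.,  26.]), 0.5)]
scene frame [(array([325., 222.,  95., 109.]), 0.68), (array([329., 218.,  75., 107.]), 0.25)]
scene drum [(array([326., 218.,  76., 102.]), 0.92)]
scene bottle [(array([364., 174.,  23.,  52.]), 0.63)]
scene rack [(array([215., 315.,  57.,  54.]), 0.66)]
scene beaker [(array([403., 260.,  29.,  40.]), 0.93)]
[[ 0.8317227   0.55499244  0.01485739]
 [ 0.45699177 -0.66917007 -0.58597776]
 [-0.3152711   0.49416071 -0.81019092]] [-0.5529846  -0.13492188  1.68679068] [[618.09444712   0.         314.96931559]
 [  0.         618.09444712 240.10798468]
 [  0.           0.           1.        ]]
top grip [(array([322., 265.,  42.,  19.]), 0.9)]
top frame [(array([271., 283., 150.,  96.]), 0.98)]
top drum [(array([274., 283., 141.,  88.]), 0.78), (array([271., 285., 151.,  98.]), 0.53)]
top bottle [(array([150., 291.,  55.,  39.]), 0.87)]
top rack [(array([429., 331.,  64.,  68.]), 0.57), (array([151., 294.,  51.,  38.]), 0.29)]
top beaker [(array([240., 183.,  37.,  43.]), 0.92)]
[[-0.01326861 -0.99990144 -0.00458909]
 [-0.991086    0.01375979 -0.13251115]
 [ 0.13256124  0.00278995 -0.99117089]] [0.08626268 0.65147235 0.92284433] [[495.30623147   0.         311.54445946]
 [  0.         495.30623147 243.99800326]
 [  0.           0.           1.        ]]
```

View pics/scene0.png

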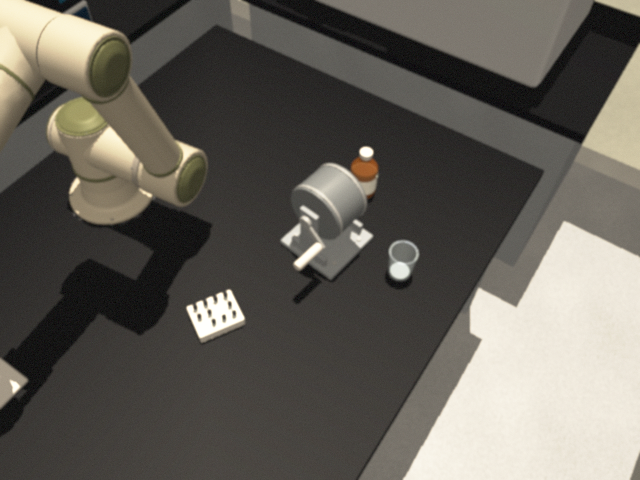

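View pics/top0.png

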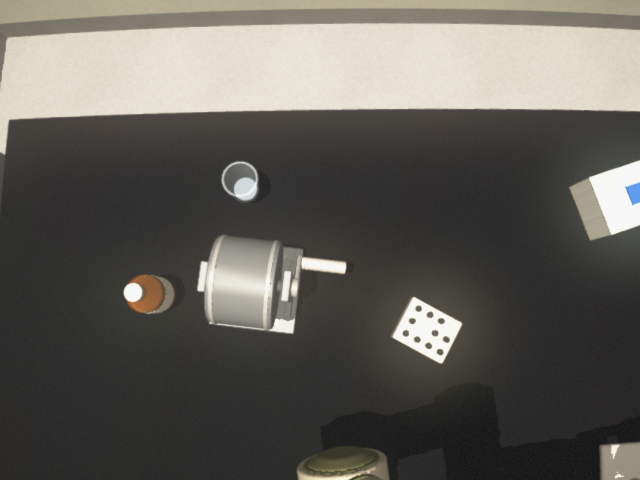

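The scene picture shows the tumbler at about (328,220), with the white handle low and in front at (310,256), the beaker at (403,260), the bottle at (365,175) and the rack at (215,315). The top picture shows the handle from (302,264) to (346,268), pointing towards world -y, with the drum at (243,282). I'll zoom in for fit points.

Run:
```python
import cv2,numpy as np
a=cv2.imread('pics/top0.png')[220:345,190:356];b=cv2.imread('pics/scene0.png')[150:300,270:390]
a=cv2.resize(a,None,fx=2.7,fy=2.7,interpolation=cv2.INTER_CUBIC);b=cv2.resize(b,None,fx=2.9,fy=2.9,interpolation=cv2.INTER_CUBIC)
h=max(a.shape[0],b.shape[0]);c=np.zeros((h,a.shape[1]+b.shape[1],3),np.uint8);c[:a.shape[0],:a.shape[1]]=a;c[:b.shape[0],a.shape[1]:]=b
print(a.shape,b.shape);cv2.imwrite('pics/z.png',c)
```

```text
(338, 448, 3) (435, 348, 3)
```

View pics/z.png

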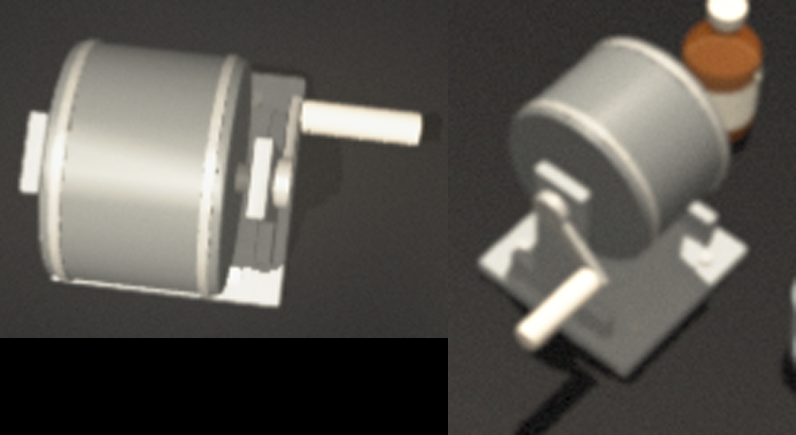

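The zoom shows the handle's free end at crop (420,128) in the top view and (527,335) in the scene view, with the foot corners and upright tops clear. I'll fit the pose from these.

```bash
cat > h.py <<'E'
import numpy as np,cv2
from plant import camera_params
def proj(c,P):
    p=camera_params(c);r,_=cv2.Rodrigues(p['R'])
    return cv2.projectPoints(np.array(P,float),r,p['t'],p['camera_matrix'],np.array(p['distortion']))[0][:,0]
E
python3 - <<'E'
from h import *
from scipy.optimize import least_squares
T=lambda u,v:(190+u/2.7,220+v/2.7); S=lambda u,v:(270+(u-448)/2.9,150+v/2.9)
def model(q):
    x,y,w,a,hu=q
    loc=lambda P:[[x+np.cos(w)*p[0]-np.sin(w)*p[1],y+np.sin(w)*p[0]+np.cos(w)*p[1],p[2]] for p in P]
    hx,hz=.065*np.sin(a),.16+.065*np.cos(a)
    H=[[hx,-.168,hz],[hx,-.088,hz]]
    t=proj('top',loc(H+[[0,-.07,hu],[0,.07,hu],[.085,-.085,.016],[-.085,-.085,.016]]))
    s=proj('scene',loc(H+[[0,-.07,hu],[-.085,-.085,.016],[.085,-.085,.016],[.085,.085,.016]]))
    return t,s
t0=np.array([T(420,128),T(303,115),T(260,178),T(33,152),T(305,77),T(281,306)])
s0=np.array([S(527,335),S(597,282),S(563,180),S(480,263),S(625,377),S(747,248)])
def f(q):
    t,s=model(q);return np.r_[(t-t0).ravel(),(s-s0).ravel()]
for a0 in(1,2.2):
    r=least_squares(f,[.55,.15,0,a0,.19],loss='soft_l1');print(r.x,r.cost)
print(np.round(r.fun.reshape(-1,2),1))
x,y,w,a,hu=r.x
R=np.array([[np.cos(w),-np.sin(w)],[np.sin(w),np.cos(w)]])
ax=np.r_[[x,y]+R@[0,-.144],.16];print('axle',ax,'x',R[:,0],'grip',ax+np.r_[R[:,0]*.065*np.sin(a),.065*np.cos(a)],np.degrees([w,a]))
from scipy.spatial.transform import Rotation as Ro
from plant import bot
print(Ro.from_rotvec(bot.get_obs()['ee_rot']).as_matrix())
E
```

```text
[ 0.57450387  0.18889623 -0.12126762  2.33626175  0.18481962] 9.447615367942523
[ 0.57450387  0.18889623 -0.12126763  2.33626173  0.18481962] 9.447615367942898
[[ 0.1 -0.5]
 [-0.8 -0.4]
 [ 0.1 -0.9]
 [ 0.4 -0.5]
 [ 0.3 -0.6]
 [-0.3 -0.2]
 [-0.9  1.4]
 [-2.3 -1.8]
 [-0.4 -0.1]
 [-1.3 -1.3]
 [-0.2 -3.6]
 [-0.  -1. ]]
axle [0.5570841  0.04595375 0.16      ] x [ 0.99265609 -0.12097063] grip [0.6036088  0.04028399 0.11496328] [ -6.94812357 133.8579369 ]
[[ 9.40802788e-01  3.38954443e-01  7.60251549e-06]
 [ 3.38954442e-01 -9.40802788e-01  1.89414815e-05]
 [ 1.35727671e-05 -1.52432922e-05 -1.00000000e+00]]
```

Request:
{"method": "jog_arm", "body": {
  "increments": [100, 4.85, -2.98, 0, 0, 100, 4.85, -2.98, 0, 0, 100, 4.85, -2.98, 0, 0, 100, 4.85, -2.98, 0, 0, 100, 4.85, -2.98, 0, 0]
}}

```text
clock: 1.32
tcp_pos: [0.3565, -0.27, 0.2455]
ee_rot: [3.094, 0.54, 0.001]
wrist_force: [0.2, -0.1, -0.5]
finger_gap: 0.0852
grasp_force: 0.0
```

Request:
{"method": "jog_arm", "body": {
  "increments": [100, 4.85, -2.98, 0, 0, 100, 4.85, -2.98, 0, 0, 100, 4.85, -2.98, 0, 0, 100, 4.85, -2.98, 0, 0, 100, 4.85, -2.98, 0, 0]
}}

```text
clock: 1.95
tcp_pos: [0.5342, -0.0475, 0.2455]
ee_rot: [3.094, 0.541, 0.001]
wrist_force: [-0.3, -1.5, 0.3]
finger_gap: 0.0851
grasp_force: 0.0
```

Request:
{"method": "jog_arm", "body": {
  "increments": [100, 4.85, -2.98, 0, 0, 100, 4.85, -2.98, 0, 0, 100, 0, 0, 0, -10.5, 100, 0, 0, 0, -10.5, 100, 0, 0, 0, -10.5]
}}

```text
clock: 2.58
tcp_pos: [0.6043, 0.0399, 0.2451]
ee_rot: [-2.827, -1.369, 0.0]
wrist_force: [-0.2, 0.3, 0.2]
finger_gap: 0.0857
grasp_force: 0.0
```

Request:
{"method": "jog_arm", "body": {
  "increments": [100, 0, 0, 0, -10.5, 100, 0, 0, 0, -10.5, 100, 0, 0, 0, -10.5, 100, 0, 0, 0, 0, 100, 0, 0, 0, 0]
}}

```text
clock: 3.2
tcp_pos: [0.6043, 0.0398, 0.2453]
ee_rot: [-2.36, -2.074, 0.0]
wrist_force: [-0.1, -0.6, -0.4]
finger_gap: 0.0854
grasp_force: 0.0
```

Run:
```python
from h import *
from plant import bot,capture,finder
o=bot.get_obs();im=capture('wrist');cv2.imwrite('pics/w.png',im[:,:,::-1])
print(o['clock'],o['tcp_pos'],o['ee_rot'],finder.search_frame('wrist','grip')[:2])
w=-.12127;X=np.array([np.cos(w),np.sin(w),0]);Y=np.array([-np.sin(w),np.cos(w),0]);ax=np.array([.5571,.0460,.16])
a=2.336;h=ax+.065*(X*np.sin(a)+np.array([0,0,np.cos(a)]))
print(proj('wrist',[h-.024*Y,h,h+.056*Y]))
```

```text
3.2 [0.60427256 0.03976582 0.24526107] [-2.35996937e+00 -2.07358447e+00  4.98389812e-05] [{'rect': [311.5, 209.4, 33.6, 133.9], 'confidence': 0.65}, {'rect': [197.5, 138.7, 362.3, 277.3], 'confidence': 0.22}]
[[314.98556007 271.09714674]
 [314.73344303 234.72327551]
 [314.09626451 142.70088772]]
```

View pics/w.png

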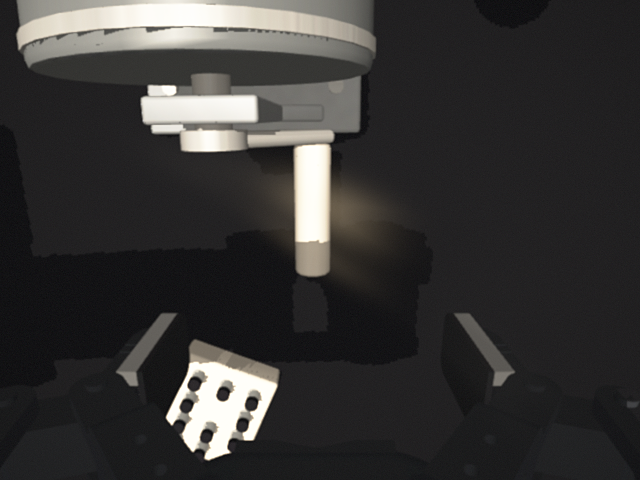

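The wrist view shows the sleeve along column 312, rows 143–277, within a few pixels of the prediction. The rack is lower left and clear. Now I'll descend and grip.

Request:
{"method": "jog_arm", "body": {
  "increments": [100, 0, -0.1, 4.5, 0, 100, 0, 0, 4.5, 0, 100, 0, 0, 4.5, 0, 0, 0, 0, 0, 0, 0, 0, 0, 0, 0],
  "force": 80
}}

```text
clock: 3.92
tcp_pos: [0.6043, 0.0398, 0.1123]
ee_rot: [2.355, 2.076, 0.003]
wrist_force: [0.3, 0.0, 0.9]
finger_gap: 0.0515
grasp_force: 0.0
```

Request:
{"method": "jog_arm", "body": {
  "increments": [0, 0, 0, 0, 0, 0, 0, 0, 0, 0, 0, 0, 0, 0, 0, 0, 0, 0, 0, 0, 0, 0, 0, 0, 0]
}}

```text
clock: 4.55
tcp_pos: [0.6035, 0.0398, 0.1121]
ee_rot: [2.356, 2.077, 0.001]
wrist_force: [-4.6, -0.4, 8.2]
finger_gap: 0.0195
grasp_force: 77.8
```

Run:
```python
from h import *
from plant import bot,capture
o=bot.get_obs();im=capture('wrist');cv2.imwrite('pics/w2.png',im[:,:,::-1])
print(o)
a=133.86
for k in range(0,12):
    r=[]
    for i in range(5):
        A=np.radians(a+6*i+30*k);B=A+np.radians(6);r+=[0,0,round(6.5*(np.sin(B)-np.sin(A)),2),round(-6.5*(np.cos(B)-np.cos(A)),2),0]
    print(a+30*k,r)
```

```text
{'clock': 4.55, 'joint_positions': array([-1.27562218e-01,  6.11085469e-01,  1.40775685e+00, -2.15077414e-04,
        1.12134828e+00, -1.94667433e-03]), 'qvel': array([ 0.00236707,  0.0009152 ,  0.00184591,  0.00106119,  0.00021788,
       -0.00020392]), 'joint_torque': array([ 9.90227982e-02, -4.76492214e+01, -2.28935462e+01,  1.46864243e-01,
       -1.08892567e+00, -4.91730854e-03]), 'tcp_pos': array([0.60349696, 0.03980185, 0.11212103]), 'ee_rot': array([2.35551019e+00, 2.07695772e+00, 1.22408439e-03]), 'wrist_force': array([-4.60772902, -0.37826029,  8.24018138]), 'wrist_torque': array([ 0.00217814,  0.73495718, -0.0020046 ]), 'grasp_force': 77.83148288726807, 'finger_gap': 0.019483887790497294}
133.86 [0, 0, np.float64(-0.5), np.float64(0.47), 0, 0, 0, np.float64(-0.54), np.float64(0.41), 0, 0, 0, np.float64(-0.58), np.float64(0.35), 0, 0, 0, np.float64(-0.62), np.float64(0.29), 0, 0, 0, np.float64(-0.64), np.float64(0.22), 0]
163.86 [0, 0, np.float64(-0.66), np.float64(0.15), 0, 0, 0, np.float64(-0.68), np.float64(0.08), 0, 0, 0, np.float64(-0.68), np.float64(0.01), 0, 0, 0, np
[... 1752 characters left out ...]
3.86 [0, 0, np.float64(0.47), np.float64(0.5), 0, 0, 0, np.float64(0.41), np.float64(0.54), 0, 0, 0, np.float64(0.35), np.float64(0.58), 0, 0, 0, np.float64(0.29), np.float64(0.62), 0, 0, 0, np.float64(0.22), np.float64(0.64), 0]
433.86 [0, 0, np.float64(0.15), np.float64(0.66), 0, 0, 0, np.float64(0.08), np.float64(0.68), 0, 0, 0, np.float64(0.01), np.float64(0.68), 0, 0, 0, np.float64(-0.06), np.float64(0.68), 0, 0, 0, np.float64(-0.13), np.float64(0.67), 0]
463.86 [0, 0, np.float64(-0.2), np.float64(0.65), 0, 0, 0, np.float64(-0.26), np.float64(0.63), 0, 0, 0, np.float64(-0.33), np.float64(0.6), 0, 0, 0, np.float64(-0.39), np.float64(0.56), 0, 0, 0, np.float64(-0.45), np.float64(0.51), 0]
```

View pics/w2.png

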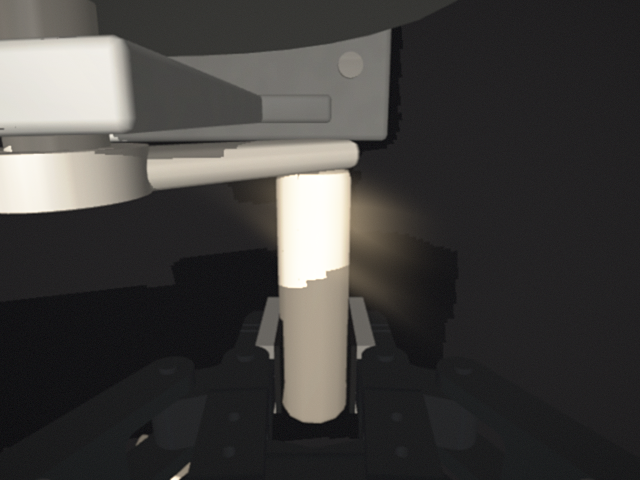

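The wrist view shows the sleeve held between the pads at around (315,350), with the crank arm clear above. I'll turn the first half circle, 30° per call.

Request:
{"method": "jog_arm", "body": {
  "increments": [0, 0, -0.5, 0.47, 0, 0, 0, -0.54, 0.41, 0, 0, 0, -0.58, 0.35, 0, 0, 0, -0.62, 0.29, 0, 0, 0, -0.64, 0.22, 0]
}}

```text
clock: 5.22
tcp_pos: [0.5781, 0.043, 0.0958]
ee_rot: [2.352, 2.071, 0.012]
wrist_force: [10.8, -1.3, 3.6]
finger_gap: 0.02
grasp_force: 78.0
```

Request:
{"method": "jog_arm", "body": {
  "increments": [0, 0, -0.66, 0.15, 0, 0, 0, -0.68, 0.08, 0, 0, 0, -0.68, 0.01, 0, 0, 0, -0.68, -0.06, 0, 0, 0, -0.67, -0.13, 0]
}}

```text
clock: 5.85
tcp_pos: [0.5434, 0.0473, 0.0936]
ee_rot: [2.354, 2.073, 0.008]
wrist_force: [10.9, -1.5, -6.1]
finger_gap: 0.0193
grasp_force: 78.4
```

Request:
{"method": "jog_arm", "body": {
  "increments": [0, 0, -0.65, -0.2, 0, 0, 0, -0.63, -0.26, 0, 0, 0, -0.6, -0.33, 0, 0, 0, -0.56, -0.39, 0, 0, 0, -0.51, -0.45, 0]
}}

```text
clock: 6.48
tcp_pos: [0.5128, 0.0512, 0.1092]
ee_rot: [2.356, 2.075, 0.003]
wrist_force: [5.2, -0.5, -8.0]
finger_gap: 0.0198
grasp_force: 78.5
```

Request:
{"method": "jog_arm", "body": {
  "increments": [0, 0, -0.47, -0.5, 0, 0, 0, -0.41, -0.54, 0, 0, 0, -0.35, -0.58, 0, 0, 0, -0.29, -0.62, 0, 0, 0, -0.22, -0.64, 0]
}}

```text
clock: 7.1
tcp_pos: [0.4944, 0.0535, 0.1379]
ee_rot: [-2.356, -2.078, 0.001]
wrist_force: [3.9, -2.8, -6.9]
finger_gap: 0.0197
grasp_force: 78.6
```

Request:
{"method": "jog_arm", "body": {
  "increments": [0, 0, -0.15, -0.66, 0, 0, 0, -0.08, -0.68, 0, 0, 0, -0.01, -0.68, 0, 0, 0, 0.06, -0.68, 0, 0, 0, 0.13, -0.67, 0]
}}

```text
clock: 7.72
tcp_pos: [0.4934, 0.0536, 0.1714]
ee_rot: [-2.355, -2.077, 0.003]
wrist_force: [-5.3, -3.8, -3.8]
finger_gap: 0.02
grasp_force: 79.0
```

Request:
{"method": "jog_arm", "body": {
  "increments": [0, 0, 0.2, -0.65, 0, 0, 0, 0.26, -0.63, 0, 0, 0, 0.33, -0.6, 0, 0, 0, 0.39, -0.56, 0, 0, 0, 0.45, -0.51, 0]
}}

```text
clock: 8.35
tcp_pos: [0.5097, 0.0516, 0.2017]
ee_rot: [-2.355, -2.078, 0.003]
wrist_force: [-6.8, -4.6, 2.2]
finger_gap: 0.0196
grasp_force: 79.7
```

Request:
{"method": "jog_arm", "body": {
  "increments": [0, 0, 0.5, -0.47, 0, 0, 0, 0.54, -0.41, 0, 0, 0, 0.58, -0.35, 0, 0, 0, 0.62, -0.29, 0, 0, 0, 0.64, -0.22, 0]
}}

```text
clock: 8.98
tcp_pos: [0.5392, 0.0479, 0.2195]
ee_rot: [2.356, 2.077, 0.001]
wrist_force: [-3.6, -2.6, 2.5]
finger_gap: 0.0198
grasp_force: 79.6
```

Request:
{"method": "jog_arm", "body": {
  "increments": [0, 0, 0.66, -0.15, 0, 0, 0, 0.68, -0.08, 0, 0, 0, 0.68, -0.01, 0, 0, 0, 0.68, 0.06, 0, 0, 0, 0.67, 0.13, 0]
}}

```text
clock: 9.6
tcp_pos: [0.5732, 0.0436, 0.2195]
ee_rot: [2.355, 2.077, 0.002]
wrist_force: [-2.9, -2.9, 5.0]
finger_gap: 0.0194
grasp_force: 79.9
```

Request:
{"method": "jog_arm", "body": {
  "increments": [0, 0, 0.65, 0.2, 0, 0, 0, 0.63, 0.26, 0, 0, 0, 0.6, 0.33, 0, 0, 0, 0.56, 0.39, 0, 0, 0, 0.51, 0.45, 0]
}}

```text
clock: 10.22
tcp_pos: [0.6022, 0.04, 0.2024]
ee_rot: [2.356, 2.077, 0.001]
wrist_force: [-3.6, -3.5, 5.3]
finger_gap: 0.0195
grasp_force: 79.9
```

Request:
{"method": "jog_arm", "body": {
  "increments": [0, 0, 0.47, 0.5, 0, 0, 0, 0.41, 0.54, 0, 0, 0, 0.35, 0.58, 0, 0, 0, 0.29, 0.62, 0, 0, 0, 0.22, 0.64, 0]
}}

```text
clock: 10.85
tcp_pos: [0.6188, 0.0379, 0.1732]
ee_rot: [-2.355, -2.078, 0.001]
wrist_force: [-5.3, -3.0, 6.1]
finger_gap: 0.0198
grasp_force: 80.1
```

Request:
{"method": "jog_arm", "body": {
  "increments": [0, 0, 0.15, 0.66, 0, 0, 0, 0.08, 0.68, 0, 0, 0, 0.01, 0.68, 0, 0, 0, -0.06, 0.68, 0, 0, 0, -0.13, 0.67, 0]
}}

```text
clock: 11.48
tcp_pos: [0.6191, 0.0379, 0.1401]
ee_rot: [-2.355, -2.078, 0.002]
wrist_force: [-9.8, -3.1, 13.1]
finger_gap: 0.0194
grasp_force: 80.8
```

Request:
{"method": "jog_arm", "body": {
  "increments": [0, 0, -0.2, 0.65, 0, 0, 0, -0.26, 0.63, 0, 0, 0, -0.33, 0.6, 0, 0, 0, -0.39, 0.56, 0, 0, 0, -0.45, 0.51, 0]
}}

```text
clock: 12.1
tcp_pos: [0.6042, 0.0398, 0.1121]
ee_rot: [2.354, 2.076, 0.004]
wrist_force: [-4.1, -3.4, 18.3]
finger_gap: 0.0199
grasp_force: 81.5
```

```bash
cat > d.py <<'E'
import numpy as np
from scipy.optimize import least_squares
D=np.array([[.5781,.043,.0958,10.8,-1.3,3.6],[.5434,.0473,.0936,10.9,-1.5,-6.1],[.5128,.0512,.1092,5.2,-.5,-8],[.4944,.0535,.1379,3.9,-2.8,-6.9],[.4934,.0536,.1714,-5.3,-3.8,-3.8],[.5097,.0516,.2017,-6.8,-4.6,2.2],[.5392,.0479,.2195,-3.6,-2.6,2.5],[.5732,.0436,.2195,-2.9,-2.9,5],[.6022,.04,.2024,-3.6,-3.5,5.3],[.6188,.0379,.1732,-5.3,-3,6.1],[.6191,.0379,.1401,-9.8,-3.1,13.1],[.6042,.0398,.1121,-4.1,-3.4,18.3]])
w=-.12127;X=np.array([np.cos(w),np.sin(w)])
u=D[:,:2]@X;z=D[:,2];fx=D[:,3:5]@X;fz=D[:,5]
c=least_squares(lambda q:np.hypot(u-q[0],z-q[1])-q[2],[.55,.155,.065]).x
a=np.arctan2(u-c[0],z-c[1]);tau=-.065*(fx*np.cos(a)-fz*np.sin(a));rad=fx*np.sin(a)+fz*np.cos(a)
E
python3 - <<'E'
from d import *
print(c,np.round(np.c_[np.degrees(a)%360,tau,rad],2))
A=np.c_[np.ones_like(a),np.sin(a),np.cos(a)]
for s in(slice(0,None),slice(1,None),slice(0,-1)):
    p,r,_,_=np.linalg.lstsq(A[s],tau[s],rcond=None)
    # tau=D-M sin(a+phi)
    phi=np.arctan2(-p[2],-p[1]);print(p[0],np.hypot(*p[1:]),'target a',np.degrees(np.pi-phi)%360,r)
E
```

```text
[0.54685921 0.15682147 0.0650444 ] [[ 1.6035e+02  7.4000e-01  2.7000e-01]
 [ 1.9177e+02  7.8000e-01  3.7300e+00]
 [ 2.2275e+02  6.0000e-01  2.3300e+00]
 [ 2.5317e+02  5.1000e-01 -2.0300e+00]
 [ 2.8292e+02  3.1000e-01  3.8300e+00]
 [ 3.1359e+02  1.7000e-01  6.0000e+00]
 [ 3.4447e+02  1.6000e-01  3.2800e+00]
 [ 1.5050e+01  2.4000e-01  4.1700e+00]
 [ 4.5310e+01  3.9000e-01  1.4900e+00]
 [ 7.5390e+01  4.6000e-01 -3.2000e+00]
 [ 1.0484e+02  6.7000e-01 -1.2400e+01]
 [ 1.3292e+02  7.1000e-01 -1.5140e+01]]
0.47616963135007556 0.30048650804144084 target a 71.48442680030924 [0.01181959]
0.47963365055710755 0.30749732520446643 target a 71.49178409735701 [0.01045899]
0.47948299611745077 0.3063821211554512 target a 70.90465538886976 [0.01055069]
```

Request:
{"method": "jog_arm", "body": {
  "increments": [0, 0, 0.45, -0.51, 0, 0, 0, 0.39, -0.56, 0, 0, 0, 0.33, -0.6, 0, 0, 0, 0.26, -0.63, 0, 0, 0, 0.2, -0.65, 0]
}}

```text
clock: 12.72
tcp_pos: [0.6181, 0.038, 0.1381]
ee_rot: [-2.353, -2.076, 0.006]
wrist_force: [-6.6, -3.3, -2.0]
finger_gap: 0.0195
grasp_force: 79.2
```

Request:
{"method": "jog_arm", "body": {
  "increments": [0, 0, 0.13, -0.67, 0, 0, 0, 0.06, -0.68, 0, 0, 0, -0.01, -0.68, 0, 0, 0, -0.08, -0.68, 0, 0, 0, -0.15, -0.66, 0]
}}

```text
clock: 13.35
tcp_pos: [0.6188, 0.0379, 0.1736]
ee_rot: [-2.356, -2.078, 0.001]
wrist_force: [-1.7, -3.3, -7.2]
finger_gap: 0.0198
grasp_force: 78.6
```

Request:
{"method": "jog_arm", "body": {
  "increments": [0, 0, -0.22, -0.64, 0, 0, 0, -0.29, -0.62, 0, 0, 0, -0.35, -0.58, 0, 0, 0, -0.41, -0.54, 0, 0, 0, -0.47, -0.5, 0]
}}

```text
clock: 13.98
tcp_pos: [0.602, 0.04, 0.203]
ee_rot: [2.355, 2.076, 0.002]
wrist_force: [3.9, -4.2, -8.9]
finger_gap: 0.0195
grasp_force: 78.6
```

Request:
{"method": "jog_arm", "body": {
  "increments": [0, 0, -0.51, -0.45, 0, 0, 0, -0.56, -0.39, 0, 0, 0, -0.6, -0.33, 0, 0, 0, -0.63, -0.26, 0, 0, 0, -0.65, -0.2, 0]
}}

```text
clock: 14.6
tcp_pos: [0.5736, 0.0436, 0.2199]
ee_rot: [2.354, 2.074, 0.006]
wrist_force: [9.5, -4.3, -5.5]
finger_gap: 0.0195
grasp_force: 78.8
```

Request:
{"method": "jog_arm", "body": {
  "increments": [0, 0, -0.67, -0.13, 0, 0, 0, -0.68, -0.06, 0, 0, 0, -0.68, 0.01, 0, 0, 0, -0.68, 0.08, 0, 0, 0, -0.66, 0.15, 0]
}}

```text
clock: 15.22
tcp_pos: [0.5412, 0.0477, 0.2205]
ee_rot: [2.352, 2.072, 0.01]
wrist_force: [11.9, -4.2, -0.7]
finger_gap: 0.0198
grasp_force: 79.4
```

Request:
{"method": "jog_arm", "body": {
  "increments": [0, 0, -0.64, 0.22, 0, 0, 0, -0.62, 0.29, 0, 0, 0, -0.58, 0.35, 0, 0, 0, -0.54, 0.41, 0, 0, 0, -0.5, 0.47, 0]
}}

```text
clock: 15.85
tcp_pos: [0.5127, 0.0512, 0.2045]
ee_rot: [2.351, 2.072, 0.011]
wrist_force: [3.8, -4.1, 11.8]
finger_gap: 0.0197
grasp_force: 80.9
```

```bash
cat >> d.py <<'E'
B=np.array([[.6181,.038,.1381,-6.6,-3.3,-2],[.6188,.0379,.1736,-1.7,-3.3,-7.2],[.602,.04,.203,3.9,-4.2,-8.9],[.5736,.0436,.2199,9.5,-4.3,-5.5],[.5412,.0477,.2205,11.9,-4.2,-.7],[.5127,.0512,.2045,3.8,-4.1,11.8]])
E
python3 - <<'E'
from d import *
s=np.r_[np.ones(len(D)),-np.ones(len(B))];D=np.r_[D,B]
u=D[:,:2]@X;z=D[:,2];fx=D[:,3:5]@X;fz=D[:,5];a=np.arctan2(u-c[0],z-c[1]);tau=-.065*(fx*np.cos(a)-fz*np.sin(a))
for k in (0,1):
    A=np.c_[s,np.sin(a),np.cos(a)]
    if k:A=np.c_[A,np.ones_like(s)]
    p=np.linalg.lstsq(A,tau,rcond=None)[0]
    print(p,np.hypot(p[1],p[2]),np.degrees(np.pi-np.arctan2(-p[2],-p[1]))%360,np.round(tau-A@p,2))
print(np.degrees(a[-1]))
# rows from nominal -46.14 to T
T=72.;n=20;g=np.radians(np.linspace(-46.14,T,n+1))
for i in range(n):print(round(6.5*(np.sin(g[i+1])-np.sin(g[i])),2),round(-6.5*(np.cos(g[i+1])-np.cos(g[i])),2),end=' | ')
E
```

```text
[ 0.46950219  0.10185046 -0.28480359] 0.30246752124732734 70.3221129927809 [-0.03  0.05 -0.01  0.05  0.   -0.03 -0.01  0.02  0.05 -0.03  0.03 -0.03
  0.05  0.01 -0.01 -0.    0.    0.02]
[ 0.46363097  0.09764407 -0.2915893   0.01246122] 0.30750396200815744 71.48592460636834 [-0.04  0.04 -0.02  0.04 -0.01 -0.03 -0.01  0.02  0.05 -0.03  0.02 -0.04
  0.03  0.   -0.02 -0.01 -0.01  0.01]
-42.77903222142345
0.49 -0.46 | 0.53 -0.41 | 0.57 -0.35 | 0.6 -0.29 | 0.63 -0.22 | 0.65 -0.16 | 0.66 -0.09 | 0.67 -0.02 | 0.67 0.05 | 0.66 0.12 | 0.64 0.18 | 0.62 0.25 | 0.59 0.31 | 0.56 0.37 | 0.52 0.43 | 0.47 0.48 | 0.42 0.52 | 0.36 0.56 | 0.3 0.6 | 0.24 0.63 |
```

Forward and backward sweeps agree: the heavy side hangs straight down at about a = 71°. I'll go there and settle.

Request:
{"method": "jog_arm", "body": {
  "increments": [0, 0, 0.49, -0.46, 0, 0, 0, 0.53, -0.41, 0, 0, 0, 0.57, -0.35, 0, 0, 0, 0.6, -0.29, 0, 0, 0, 0.63, -0.22, 0]
}}

```text
clock: 16.48
tcp_pos: [0.5383, 0.048, 0.2195]
ee_rot: [2.355, 2.078, 0.001]
wrist_force: [-3.0, -3.6, 0.3]
finger_gap: 0.0196
grasp_force: 79.6
```

Request:
{"method": "jog_arm", "body": {
  "increments": [0, 0, 0.65, -0.16, 0, 0, 0, 0.66, -0.09, 0, 0, 0, 0.67, -0.02, 0, 0, 0, 0.67, 0.05, 0, 0, 0, 0.66, 0.12, 0]
}}

```text
clock: 17.1
tcp_pos: [0.5711, 0.0439, 0.2204]
ee_rot: [2.355, 2.078, 0.0]
wrist_force: [-3.2, -3.2, 0.2]
finger_gap: 0.0195
grasp_force: 79.6
```

Request:
{"method": "jog_arm", "body": {
  "increments": [0, 0, 0.64, 0.18, 0, 0, 0, 0.62, 0.25, 0, 0, 0, 0.59, 0.31, 0, 0, 0, 0.56, 0.37, 0, 0, 0, 0.52, 0.43, 0]
}}

```text
clock: 17.73
tcp_pos: [0.5999, 0.0403, 0.205]
ee_rot: [2.356, 2.078, -0.001]
wrist_force: [-5.3, -3.6, 1.8]
finger_gap: 0.0197
grasp_force: 79.8
```

Request:
{"method": "jog_arm", "body": {
  "increments": [0, 0, 0.47, 0.48, 0, 0, 0, 0.42, 0.52, 0, 0, 0, 0.36, 0.56, 0, 0, 0, 0.3, 0.6, 0, 0, 0, 0.24, 0.63, 0]
}}

```text
clock: 18.35
tcp_pos: [0.6176, 0.0381, 0.1775]
ee_rot: [2.355, 2.079, -0.0]
wrist_force: [-7.6, -4.6, 5.5]
finger_gap: 0.0192
grasp_force: 80.2
```

Request:
{"method": "jog_arm", "body": {
  "increments": [0, 0, 0, 0, 0, 0, 0, 0, 0, 0, 0, 0, 0, 0, 0, 0, 0, 0, 0, 0, 0, 0, 0, 0, 0]
}}

```text
clock: 18.98
tcp_pos: [0.6178, 0.0381, 0.1768]
ee_rot: [2.356, 2.078, -0.0]
wrist_force: [-4.3, -4.6, -0.0]
finger_gap: 0.0199
grasp_force: 79.7
```

Run:
```python
from d import *
from plant import bot,capture
import cv2
o=bot.get_obs();p=o['tcp_pos'];print(o['clock'],p,o['wrist_force'],abs(o['qvel']).max(),np.degrees(np.arctan2(p[:2]@X-c[0],p[2]-c[1])))
cv2.imwrite('pics/s2.png',capture('top')[:,:,::-1])
```

```text
18.975 [0.61775732 0.03805444 0.17680732] [-4.26241389 -4.55055613 -0.04594555] 0.0013229727522296474 72.06751228855143
```

View pics/s2.png

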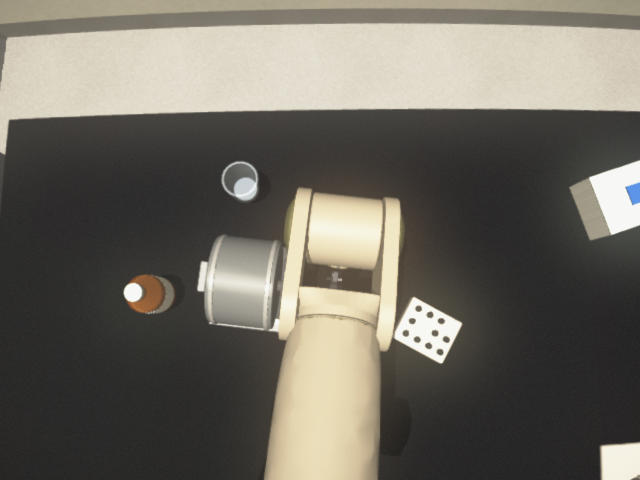

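The top view shows the bottle (150,291), beaker (240,183) and rack (429,331) where they were. The arm is holding the crank and is at rest.

```bash
python3 -c "
from plant import ticket
print(ticket.close_job())"
```

```text
the job is handed in; nothing more can be done
None
```

The job is handed in: the drum is at rest with the crank handle still gripped at about 72°. The force readings from a full forward turn and a half turn back put the heavy side straight down at about 71°. The bottle, vial rack and beaker were not moved.

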